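# Lay out a pneumatics exercise on the slotted plate

## Robot

A 6-joint arm with a two-finger parallel gripper is mounted at the origin on the work surface. World frame = base frame: x ahead of the robot, y to its left, z up, the work surface at z = 0. Lengths are in m, angles in rad, forces in N, time in s.
With the tool pointing down it reaches from about 0.3 to 0.775 m from the base axis. Payload 14.6 kg.
Tool frame: the origin (TCP) lies at the centre of the arm's flange, where the gripper is bolted on; the fingertips stand 199 mm ahead of it and the grasp point (between the pads) lies 180 mm ahead of it; z points along the fingers, y is the line along which they close (so a half turn about z gives the same grasp; the last joint's range is limited). The gripper opens to 94 mm and grips with 3 to 60 N. Pads are 16 mm wide; open, the fingers measure 119 mm over their backs; the gripper's body (75 mm by 177 mm) begins 78 mm behind the grasp point.
Start: joints at [1.092, 0.3, 1.521, -0, 1.321, -0.067], TCP at [0.22, 0.504, 0.405] pointing down, gripper open.
Joint ranges: [-3.03, 3.03], [-0.79, 2.21], [0.23, 2.52], [-1.04, 4.18], [0, 3.07], [-2.55, 2.55]. Speed limits (rad/s): [2.22, 2.22, 2.57, 3.14, 3.14, 3.14].

## Interface

Orientations are given as [roll, pitch, yaw] about the fixed x, y, z axes, in that order (R = Rz(yaw) Ry(pitch) Rx(roll)).
In Python, from station import ctrl gives the robot as it stands. The module is installed in compiled form; this text tells all that it offers.
- The arm moves only by the tool servo_tool, never from a script. Its argument "motion" is a list of rows, each a list of 5 numbers: the closure, from 0 (fully open) to 1 (shut), then the shift along the world's x, y, z in cm, then the turn about the world's z in degrees. A call has 1 to 20 rows; each row is the pose to reach, as a shift and turn from the pose commanded when the call began; what a row does not reach only later rows make up. A row lasts 1/8 s, in which the tool goes at most 62.5 mm and 10.7 degrees, less where a joint would pass 70% of its speed; a pose out of reach is approached as far as the arm can. A call with a gripper value outside its range is refused whole. The fingers move at their own pace and stop on an object; "squeeze" is the grip in N (left out, the last holds). Time passes only in rows, so rows that repeat a pose let the fingers close. It gives the time, the measured TCP pose, the force, the opening and the grip force at its end, in the units of the state.
- ctrl.get_obs(): the state, without advancing time (a new reading comes with each control period).
- ctrl.camera(name): name is "scene" or "top" or "wrist"; returns a dict with "image" (400x640x3 uint8, red, green, blue), "fx", "fy", "cx", "cy" (pixels), "camera_from_world" (4x4, takes a point from world to camera coordinates); the wrist camera has in their place "hand_eye" (4x4, takes a point from camera to tool coordinates, whose origin is the TCP and whose axes are the flange's). Camera axes: x right, y up, looking along -z (the intrinsics and any distortion apply to the point x, -y, -z); pixel columns grow to the right and rows downward; lengths in m; the calibration is good to about 2 mm. The wrist camera is an equidistant fisheye: a pixel r from the principal point sees the ray r / f radians off the axis. A picture is of the moment at which its call begins: read the wrist's pose just before it. There is no depth.
- ctrl.hand_in(): hands the job in; it is judged then, once.
The state is a dict: "time_s": time; "qpos": joint angles; "joint_vel": joint speeds; "tau": joint torques, N m; "ee_pos": TCP position; "eef_rot": TCP orientation; "force": force on the tool from outside, world axes, zero at the start; "moment": the same for the moment, N m; "grip_width": finger opening in m; "grip_force": force on a finger pad.
Only numpy, scipy, OpenCV 4.12 (cv2) and the standard library are available. Lean on these libraries where they do the work, as an engineer would, in place of code of your own. Each camera call takes 0.05 s, during which the arm holds its last target. There are 200 camera calls.

## Task

Lay out the pneumatics exercise: stand the white valve block on the dark grey strip midway between the air service unit and the cylinder, its blue ports pointing along the strip at them, and set the black coil upright on the middle of the valve. Stand the yellow push-button box on the plate straight in front of the air service unit (on the robot's side, square out from the strip), leaving a gap of about 3 cm between the two, and put the orange ball in the dimple of the blue cup. Leave the white ball where it is.

Things in the scene. Friction and masses are not known exactly. Their poses are not given: they have to be found in the camera images.
- strip: Fixed flat dark grey mounting strip, 70 x 360 x 6 mm, lying on the slotted aluminium plate (plate top at z = 0.012 m). Origin: centre of its underside; its y axis runs along its length, its -x axis points squarely away from it on the robot's side. Its place and heading (within about 0.2 rad) vary. Its top is at z = 0.018 m.
- supply: Fixed air service unit on the strip, 140 mm from the strip's middle, at either its left or right end: black body 70 (x, across the strip) x 60 (y, along it) x 50 mm with a round blue knob (42 mm across, top at 95 mm) and a small white dial. Origin: centre of its underside, on the strip; axes parallel to the strip's.
- cylinder: Fixed standing pneumatic cylinder on the strip, 140 mm from the strip's middle at the end opposite to the service unit: silver block on a 70 x 60 mm foot, with an upright rod and red tip, 106 mm high in all. Origin: centre of its underside; axes parallel to the strip's.
- cup: Fixed blue ball cup on the plate: ring 64 mm across, 14 mm high, with a round dimple 30 mm across at its rim and 11 mm deep in the middle. Origin: centre of its underside, on the plate. A seated 44 mm ball has its centre about 30 mm above this origin.
- valve: Loose white valve block, 54 (x) x 46 (y) x 45 mm high, 0.2 to 0.4 kg, flat top, with two round blue ports (14 mm across, axes 26 mm up) standing out 10 mm from each of its +y and -y faces. Grip it across x (54 mm). Origin: centre of its underside. Upright with z up, starts on the plate.
- coil: Loose black solenoid coil with grey ribs: 36 (x) x 30 (y) x 38 mm high, with a brass nut (18 mm across, 5 mm high) on top, about 0.1 kg, flat underside. Origin: centre of its underside. Upright with z up, starts on the plate.
- button: Loose yellow push-button box, 56 x 56 x 45 mm high, with a round green button on its top (total height 57 mm), about 0.16 kg. Origin: centre of its underside. Upright with z up, starts on the plate.
- ball: Loose orange plastic ball, 44 mm in diameter, 45 g. Origin: its centre. Starts on the plate, and rolls if pushed.
- white_ball: Loose white plastic ball, 44 mm in diameter, 45 g, to be left alone. Origin: its centre. On the plate, and rolls if pushed.
There are look-alikes about, which are no part of the job. Leave any pink or red look-alike of the coil alone.

How it is judged:
By the outcome, as a careful person would: the job done as asked, in the order asked, and still so for the second after the job is handed in, with the robot touching nothing.
It also fails if it takes over 128 s, if anything falls off the work surface, if the arm or the gripper's body presses on something with over 40 N, if the wrist force passes 120 N, or if a joint passes its speed limit or range.

## Working session

There is one attempt and no reset: what is moved stays moved. The work goes in short steps, Python scripts to look and compute and a tool call to move; the robot and the scene stay as the last step left them, time stands still between calls to the robot, and variables do not carry over. Pictures are saved under pics/ and viewed, at most 14 in all, crops included, and the job is handed in when it is done.

Besides the shell and the picture viewer there is one more tool, called after ">>>" as name([rows], argument=value, ...), one row to a line, values as JSON. servo_tool: Moves the arm, as the interface text tells. Its arguments: {"type":"object","properties":{"motion":{"type":"array","items":{"type":"array","items":{"type":"number"}}},"squeeze":{"type":"number"}},"required":["motion"]}

```bash
mkdir -p pics
cat > h.py <<'E'
import numpy as np, cv2
from station import ctrl
def snap(n,f):
    c=ctrl.camera(n); cv2.imwrite(f'pics/{f}.png',c['image'][:,:,::-1]); np.save(f'pics/{f}.npy',{k:v for k,v in c.items()},allow_pickle=True); return c
def load(f): return np.load(f'pics/{f}.npy',allow_pickle=True).item()
def ray(c,u,v):
    T=np.array(c['camera_from_world']); R=T[:3,:3]; o=-R.T@T[:3,3]
    d=R.T@np.array([(u-c['cx'])/c['fx'],-(v-c['cy'])/c['fy'],-1]); return o,d
def onz(c,u,v,z):
    o,d=ray(c,u,v); return o+d*(z-o[2])/d[2]
def proj(c,p):
    q=np.array(c['camera_from_world'])@np.append(p,1); return np.array([c['cx']+c['fx']*q[0]/-q[2],c['cy']+c['fy']*q[1]/q[2]])
E
python3 - <<'E'
from h import *
o=ctrl.get_obs(); print({k:np.round(v,3) for k,v in o.items()})
for n in('top','scene'):
    c=snap(n,n+'0'); print(n,{k:(np.round(v,3).tolist()) for k,v in c.items() if k!='image'})
E
```

```text
{'time_s': np.float64(0.0), 'qpos': array([ 1.092,  0.301,  1.522, -0.   ,  1.321, -0.067]), 'joint_vel': array([-0.   ,  0.001, -0.002,  0.001, -0.001, -0.001]), 'tau': array([-1.0000e-03, -5.3180e+01, -3.5275e+01,  7.1000e-02,  2.4000e-02,
       -0.0000e+00]), 'ee_pos': array([0.22 , 0.504, 0.404]), 'eef_rot': array([-3.14, -0.  ,  2.73]), 'force': array([ 0.089,  0.747, -0.353]), 'moment': array([ 0.012, -0.024, -0.039]), 'grip_force': np.float64(0.0), 'grip_width': np.float64(0.094)}
top {'fx': 448.561, 'fy': 448.561, 'cx': 318.404, 'cy': 194.817, 'camera_from_world': [[0.012, -1.0, 0.006, -0.125], [0.989, 0.013, 0.145, -0.445], [-0.145, 0.004, 0.989, -1.272], [0.0, 0.0, 0.0, 1.0]]}
scene {'fx': 459.492, 'fy': 459.492, 'cx': 320.213, 'cy': 197.49, 'camera_from_world': [[0.487, 0.873, -0.02, -0.12], [-0.601, 0.352, 0.717, 0.246], [0.633, -0.337, 0.697, -1.662], [0.0, 0.0, 0.0, 1.0]]}
```

View pics/top0.png

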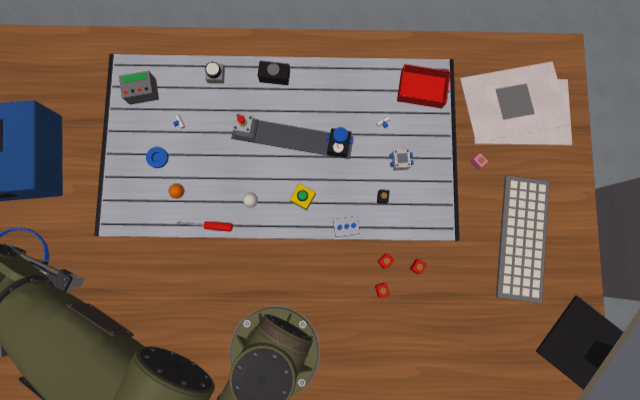

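View pics/scene0.png

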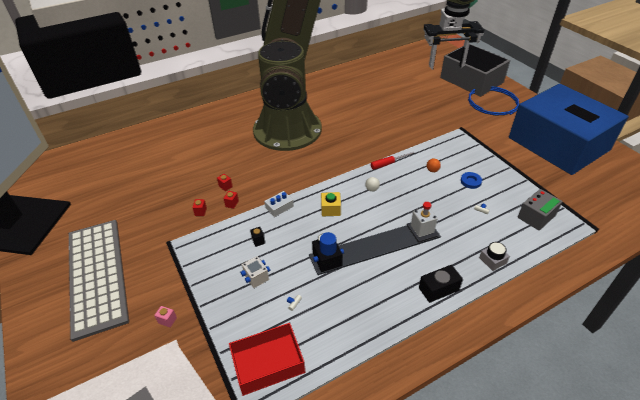

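Candidates for the black coil are the black one at top(383,196), red ones at (386,261), (419,267) and (382,290), and a pink one at (481,161); I choose (383,196). For the valve: white block at (402,159), flat manifold at (346,226), and fittings at (383,122) and (178,122); I choose (402,159). For the button: yellow box at (303,196). For the ball: orange at (176,190); white at (250,200) stays put. The cup is at (157,157). The supply is at (340,142), the cylinder at (243,126).

Run:
```python
from h import *
c=load('top0'); im=c['image'][:,:,::-1]
a=cv2.resize(im[100:220,280:440],None,fx=5,fy=5,interpolation=cv2.INTER_CUBIC)
cv2.imwrite('pics/crop1.png',a)
s=load('scene0')
for f,cc in(('top',c),('scene',s)):
    hsv=cv2.cvtColor(cc['image'],cv2.COLOR_RGB2HSV)
    for n,lo,hi in(('orange',(5,170,120),(14,255,255)),('yellow',(22,150,90),(32,255,255)),('green',(50,120,50),(75,255,255)),('blue',(102,150,80),(118,255,255))):
        k,l,st,ce=cv2.connectedComponentsWithStats(cv2.inRange(hsv,lo,hi))
        for i in range(1,k):
            if 25<st[i,4]<1500 and not(n=='orange' and st[i,4]>600): print(f,n,ce[i].round(1),st[i])
print(onz(c,176,190,.034),onz(c,157,157,.026),onz(c,402,159,.057),onz(c,383,196,.055))
```

```text
top orange [175.2 190.5] [169 184  13  14 135]
top yellow [302.3 196.6] [290 184  25  26 296]
top green [133.8  77.1] [122  73  24  10 142]
top green [302.1 195. ] [298 191   9   9  67]
top blue [339.6 134.7] [333 128  15  15 180]
top blue [156.4 157.1] [146 147  22  21 347]
top blue [ 30.3 239.9] [  0 228  49  32 167]
scene orange [433.6 163.9] [428 159  12  11 108]
scene yellow [330.5 205.3] [321 192  20  24 341]
scene green [231.9   3.1] [220   0  28   9 131]
scene green [330.3 196.4] [326 193   9   7  48]
scene green [549.3 205. ] [540 198  20  15 135]
scene blue [495.3 101.6] [469  86  50  29 298]
scene blue [471.  179.6] [461 172  21  16 247]
scene blue [328.  242.9] [320 232  16  23 276]
scene blue [289.8 299.6] [287 297   7   6  29]
[0.45520321 0.29431764 0.034     ] [0.55429375 0.35856575 0.026     ] [ 0.55083443 -0.35978197  0.057     ] [ 0.44232822 -0.30415857  0.055     ]
```

View pics/crop1.png

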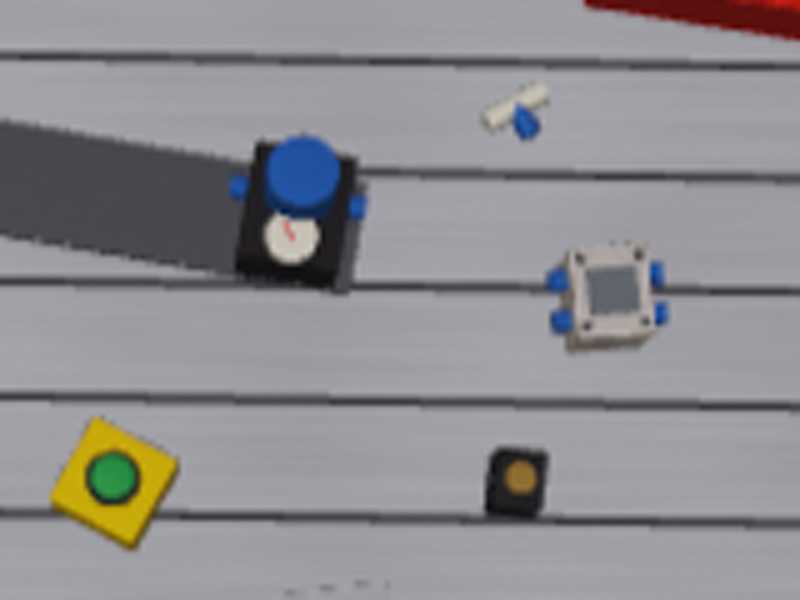

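The crop shows the black coil with its brass nut at top(383,196) and the white valve with two blue ports on each of its left and right faces at (402,159). The yellow box is at (303,196), and the supply is at the right end of the strip. Next I move above the strip for a wrist view.

>>> servo_tool([
  [0,14,-25,0,-33],
  [0,25,-65,3,-66],
  [0,25,-65,3,-66],
  [0,25,-65,3,-66],
  [0,25,-65,3,-66],
  [0,25,-65,3,-66],
  [0,25,-65,3,-66],
  [0,25,-65,3,-66],
  [0,25,-65,3,-66],
  [0,25,-65,3,-66],
  [0,25,-65,3,-66],
  [0,25,-65,3,-66],
  [0,25,-65,3,-66],
  [0,25,-65,3,-66],
  [0,25,-65,3,-66],
  [0,25,-65,3,-66],
])

```text
time_s: 2.1
ee_pos: [0.4701, -0.1453, 0.4349]
eef_rot: [3.141, 0.0, 1.579]
force: [0.8, 0.1, 0.6]
grip_width: 0.0944
grip_force: 0.0
```

```bash
cat >> h.py <<'E'
from scipy.spatial.transform import Rotation as Ro
def wsnap(f):
    o=ctrl.get_obs(); c=ctrl.camera('wrist'); c['ee']=np.array(o['ee_pos']); c['rot']=np.array(o['eef_rot'])
    cv2.imwrite(f'pics/{f}.png',c['image'][:,:,::-1]); np.save(f'pics/{f}.npy',c,allow_pickle=True); return c
def wonz(c,u,v,z):
    a=np.array([(u-c['cx'])/c['fx'],(v-c['cy'])/c['fy']]); r=np.hypot(*a)+1e-12
    d=np.array([np.sin(r)*a[0]/r,-np.sin(r)*a[1]/r,-np.cos(r)])
    H=np.array(c['hand_eye']); R=Ro.from_euler('xyz',c['rot']).as_matrix()
    o=R@H[:3,3]+c['ee']; d=R@H[:3,:3]@d; return o+d*(z-o[2])/d[2]
def wproj(c,p):
    H=np.array(c['hand_eye']); R=Ro.from_euler('xyz',c['rot']).as_matrix()
    q=H[:3,:3].T@(R.T@(np.array(p)-c['ee'])-H[:3,3]); r=np.arctan2(np.hypot(q[0],q[1]),-q[2]); h=np.hypot(q[0],q[1])
    return np.array([c['cx']+c['fx']*r*q[0]/h,c['cy']-c['fy']*r*q[1]/h])
E
python3 - <<'E'
from h import *
c=wsnap('w1'); print(c['fx'],c['cx'],c['cy'],np.round(c['hand_eye'],3).tolist(),c['ee'],c['rot'])
E
```

```text
309.70691628693146 315.85299454650954 203.77225257407156 [[-0.0, 0.958, 0.288, 0.083], [1.0, 0.0, -0.001, -0.001], [-0.001, 0.288, -0.958, 0.02], [0.0, 0.0, 0.0, 1.0]] [ 0.47005437 -0.14530136  0.43485837] [3.14124559e+00 1.22656436e-04 1.57888530e+00]
```

View pics/w1.png

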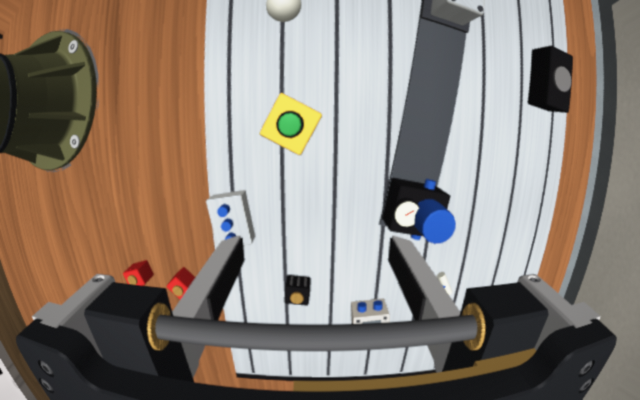

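The wrist view shows the button top at (290,124), the supply at (415,210), the strip running up from there to the cylinder at (455,10), the coil at (297,290) and the valve, partly hidden, at (370,310). I back off in -y to see the valve, coil and supply.

>>> servo_tool([
  [0,4,-31,0,0],
  [0,4,-31,0,0],
  [0,4,-31,0,0],
  [0,4,-31,0,0],
  [0,4,-31,0,0],
  [0,4,-31,0,0],
  [0,4,-31,0,0],
  [0,4,-31,0,0],
])

```text
time_s: 3.15
ee_pos: [0.5104, -0.4546, 0.4356]
eef_rot: [3.141, 0.001, 1.579]
force: [0.6, 0.8, 0.0]
grip_width: 0.0938
grip_force: 0.0
```

Run:
```python
from h import *
c=wsnap('w2'); print(c['ee'],c['rot'])
for n,r in(('w1',(150,250,380,480)),('w2',None)):
    c=load(n); im=c['image']; hsv=cv2.cvtColor(im,cv2.COLOR_RGB2HSV)
    for nm,lo,hi in(('strip',(0,0,45),(180,60,100)),('yellow',(22,150,90),(32,255,255)),('green',(50,120,50),(75,255,255)),('blue',(102,150,80),(118,255,255)),('brass',(12,100,80),(22,255,255))):
        k,l,st,ce=cv2.connectedComponentsWithStats(cv2.inRange(hsv,lo,hi))
        for i in range(1,k):
            if 60<st[i,4]<20000: print(n,nm,ce[i].round(1),st[i])
cv2.imwrite('pics/w2c.png',cv2.resize(load('w2')['image'][60:260,220:460,::-1],None,fx=3,fy=3,interpolation=cv2.INTER_CUBIC))
```

```text
[ 0.51039737 -0.45457854  0.43560039] [3.14081527e+00 6.69108351e-04 1.57924097e+00]
w1 strip [229.5  91.6] [228   0   5 191 422]
w1 strip [314.8 298.3] [ 155    0  322  339 6350]
w1 strip [427.6  95. ] [ 375    0  104  299 9284]
w1 strip [520.2  57.9] [518   0   4 124 146]
w1 strip [599.6 148.5] [ 564    0   55  305 4026]
w1 strip [478.2 131.8] [461  15  24 258 395]
w1 strip [281.7  52.9] [280  21   4  71 167]
w1 strip [92.7 64.1] [87 47 10 37 92]
w1 strip [560.7  78.1] [554  66  17  27  74]
w1 strip [513.6 175.6] [506 125  14 102 109]
w1 strip [248.1 216.7] [243 195  11  43  88]
w1 strip [111.3 336.7] [  34  277  123   98 3155]
w1 strip [547.2 318.3] [512 277  85  73 828]
w1 strip [508.6 331.9] [486 319  50  34 371]
w1 strip [602.5 359.1] [582 320  35  80 132]
w1 strip [429.3 350.7] [340 331 137  42 706]
w1 strip [191.9 350.8] [156 333  78  44 590]
w1 strip [ 15.2 373.1] [  0 341  37  59 455]
w1 strip [249.4 352.5] [235 345  28  27  62]
w1 strip [285.2 354.7] [267 348  25  26  64]
w1 strip [322.1 353.4] [296 348  43  26  78]
w1 strip [ 64.9 362. ] [ 58 353  16  23 104]
w1 strip [ 4
[... 1658 characters left out ...]
  43  10 120]
w2 strip [524.1 331.1] [ 483  281  114   78 2411]
w2 strip [268.  307.1] [220 300  97  15 238]
w2 strip [578.5 366.5] [ 533  320   84   80 1268]
w2 strip [ 59.  373.9] [  16  336  107   64 2335]
w2 strip [189.7 352.3] [157 336  48  41 494]
w2 strip [442.2 351.1] [423 336  53  35 473]
w2 blue [434.2  78. ] [428  73  14  11 100]
w2 brass [259.4  60.1] [252  53  16  16 201]
w2 brass [129.3  81.6] [124  76  11  12  99]
w2 brass [85.8 83. ] [82 78  9 11 77]
w2 brass [123.6 149.8] [119 144  10  12  96]
w2 brass [347.1 280.4] [342 276  11  10  92]
w2 brass [155.4 326.2] [147 304  23  46 525]
w2 brass [476.2 326.1] [463 304  23  46 538]
w2 brass [331.6 372.3] [ 193  348  343   44 7132]
```

View pics/w2c.png

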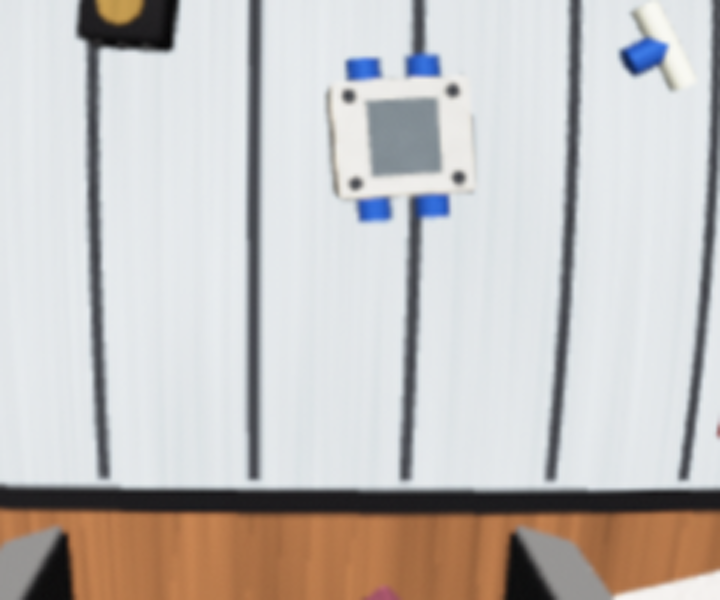

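Run:
```python
from h import *
w1,w2=load('w1'),load('w2'); t=load('top0'); s=load('scene0')
P=[wonz(w2,220+u/3,60+v/3,.057) for u,v in((349,96),(453,90),(459,178),(356,184))]
P=np.array(P); print('valve',P.mean(0),'hole dx',P[1]-P[0],P[2]-P[3],P[0]-P[3])
print('valve ang',[np.degrees(np.arctan2(d[1],d[0])).round(1) for d in(P[1]-P[0],P[2]-P[3])],[np.degrees(np.arctan2(d[1],d[0])).round(1)-90 for d in (P[0]-P[3],P[1]-P[2])])
print('coil nut',wonz(w2,259.4,60.1,.055),wonz(w1,296.4,297.7,.055))
print('btn',wonz(w1,289.3,123.9,.069),'top',onz(t,302.1,195,.069))
hsv=cv2.cvtColor(w1['image'],cv2.COLOR_RGB2HSV)
m=cv2.inRange(hsv,(22,100,90),(75,255,255)); m=cv2.morphologyEx(m,cv2.MORPH_CLOSE,np.ones((9,9)))
k,l,st,ce=cv2.connectedComponentsWithStats(m); i=l[123,290]
cn=max(cv2.findContours((l==i).astype(np.uint8),0,1)[0],key=len)[:,0]
Q=np.array([wonz(w1,*p,.057)[:2] for p in cn],np.float32); print('btn rect',cv2.minAreaRect(Q*1000))
# strip edges
m=cv2.inRange(hsv,(0,0,45),(180,60,100))
g=cv2.cvtColor(w1['image'],cv2.COLOR_RGB2GRAY).astype(float)
L=[];R=[]
for v in range(35,166,2):
    row=g[v]; u0=int(np.interp(v,[35,165],[442,410]))
    a=u0
    while row[a]<115:a-=1
    b=u0
    while row[b]<115:b+=1
    f=lambda i,j:i+(115-row[i])/(row[j]-row[i])*(j-i)
    L.append(wonz(w1,f(a,a+1),v,.018)[:2]);R.append(wonz(w1,f(b,b-1),v,.018)[:2])
for E in(L,R):
    E=np.array(E); p=np.polyfit(E[:,1],E[:,0],1); r=E[:,0]-np.polyval(p,E[:,1]); ok=abs(r)<.002;p=np.polyfit(E[ok,1],E[ok,0],1); print('edge x=a*y+b',p,np.degrees(np.arctan(p[0])),ok.sum(),len(ok),E[:,1].min(),E[:,1].max())
print('knob',wonz(w1,434.8,220.9,.095),onz(t,339.6,134.7,.095))
print('ball t',onz(t,175.2,190.5,.034),'cup t',onz(t,156.4,157.1,.026))
cv2.imwrite('pics/w1c.png',cv2.resize(w1['image'][0:240,370:500,::-1],None,fx=2.5,fy=2.5,interpolation=cv2.INTER_CUBIC))
```

```text
valve [ 0.55427805 -0.36151427  0.057     ] hole dx [0.03995302 0.00385488 0.        ] [0.03992851 0.00358113 0.        ] [-0.00314981  0.03401131  0.        ]
valve ang [np.float64(5.5), np.float64(5.1)] [np.float64(5.299999999999997), np.float64(5.200000000000003)]
coil nut [ 0.44407356 -0.30757727  0.055     ] [ 0.44412603 -0.30628364  0.055     ]
btn [ 0.43981191 -0.07383052  0.069     ] top [ 0.44018827 -0.07325456  0.069     ]
btn rect ((439.5723876953125, -74.04811096191406), (55.647457122802734, 54.49089431762695), 62.00690841674805)
edge x=a*y+b [0.16356268 0.59162091] 9.289196982903718 66 66 -0.12704897343857738 0.049634504107887445
edge x=a*y+b [0.16391508 0.66187057] 9.308860925282929 66 66 -0.12459823745373803 0.060773938589205004
knob [ 0.60771982 -0.17788997  0.095     ] [ 0.60987771 -0.17700647  0.095     ]
ball t [0.45370415 0.29655131 0.034     ] cup t [0.55396792 0.3603145  0.026     ]
```

View pics/w1c.png

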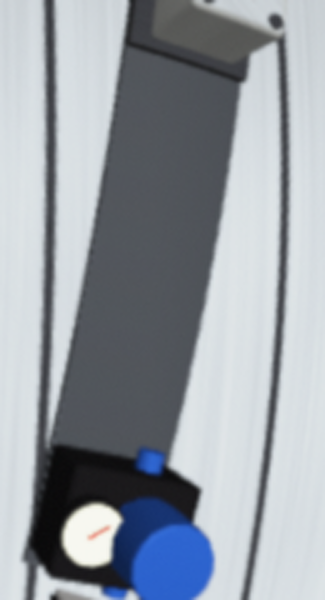

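The crop shows the cylinder foot's inner edge from crop (130,45) to (243,81), and the base of the supply's inner face starting at (52,446).

Run:
```python
from h import *
w1=load('w1'); a=np.radians(9.3); ey=np.array([np.sin(a),np.cos(a)]); ex=np.array([np.cos(a),-np.sin(a)])
for n,u,v in(('foot',129,46),('foot',243,82),('sup',52,446)):
    p=wonz(w1,370+u/2.5,v/2.5,.018)[:2]; print(n,p,'along',p@ey,'across',p@ex)
k=np.array([.6077,-.1779]);print('knob along',k@ey,k@ex)
# blue ports (supply) and luminance profile along the strip centre and edges
g=cv2.cvtColor(w1['image'],cv2.COLOR_RGB2GRAY).astype(float)
c0=.6268*np.cos(a)
for off in(-.025,-.015,0.015):
    for lo,hi in((-.15,-.10),(.09,.135)):
        pr=[]
        for al in np.arange(lo+.0,hi,.002):
            p=ex*(c0+off)+ey*(al+.1012-.1012); u,v=wproj(w1,[*p,.018]); pr.append(int(cv2.getRectSubPix(g.astype(np.float32),(1,1),(float(u),float(v)))[0,0]))
        print(off,lo,pr)
t=load('top0'); s=load('scene0')
```

```text
foot [0.60745759 0.07469272] along 0.17187840334121043 across 0.5874023707983093
foot [0.67551776 0.06471276] along 0.17302840442931633 across 0.6561807346056129
sup [ 0.56993838 -0.14525028] along -0.051236853546329564 across 0.5859199516355523
knob along -0.07735498986425844 0.6284615386347048
-0.025 -0.15 [114, 99, 91, 89, 80, 79, 81, 80, 88, 98, 102, 110, 116, 129, 147, 149, 113, 56, 26, 11, 10, 9, 10, 10, 9]
-0.025 0.09 [85, 85, 85, 85, 85, 85, 85, 85, 85, 85, 85, 85, 85, 84, 85, 85, 85, 85, 85, 85, 85, 85, 85]
-0.015 -0.15 [225, 223, 223, 218, 211, 213, 210, 201, 207, 219, 225, 225, 203, 115, 39, 24, 23, 23, 23, 24, 24, 25, 44, 81, 126]
-0.015 0.09 [85, 85, 85, 85, 84, 86, 85, 85, 85, 85, 85, 84, 85, 85, 85, 86, 85, 85, 85, 85, 85, 85, 85]
0.015 -0.15 [140, 140, 141, 141, 141, 140, 140, 143, 174, 214, 217, 189, 137, 66, 29, 25, 25, 26, 27, 63, 145, 210, 203, 181, 159]
0.015 0.09 [83, 83, 83, 83, 83, 83, 83, 82, 83, 82, 83, 83, 82, 82, 82, 83, 82, 82, 81, 82, 82, 82, 82]
```

Run:
```python
from h import *
w1=load('w1'); a=np.radians(9.3); ey=np.array([np.sin(a),np.cos(a)]); ex=np.array([np.cos(a),-np.sin(a)])
g=cv2.cvtColor(w1['image'],cv2.COLOR_RGB2GRAY).astype(np.float32); c0=.6268*np.cos(a)
for off in(-.028,-.018,-.008,0.02):
    for lo,hi in((-.062,-.036),(.158,.186)):
        pr=[]
        for al in np.arange(lo,hi,.001):
            p=ex*(c0+off)+ey*al; u,v=wproj(w1,[*p,.018]); pr.append(int(cv2.getRectSubPix(g,(1,1),(float(u),float(v)))[0,0]))
        print(off,lo,pr)
```

```text
-0.028 -0.062 [10, 10, 10, 11, 11, 11, 11, 11, 12, 12, 13, 17, 30, 51, 69, 80, 82, 83, 83, 83, 83, 83, 84, 84, 84, 84]
-0.028 0.158 [84, 85, 85, 85, 84, 84, 85, 85, 84, 84, 84, 84, 81, 74, 63, 47, 41, 46, 55, 61, 63, 64, 64, 63, 63, 63, 63, 63]
-0.018 -0.062 [15, 16, 15, 15, 14, 14, 13, 12, 13, 14, 15, 19, 33, 52, 72, 79, 82, 83, 83, 83, 83, 83, 83, 84, 84, 84]
-0.018 0.158 [85, 84, 84, 84, 84, 84, 84, 84, 84, 84, 84, 84, 81, 73, 58, 45, 39, 46, 54, 61, 63, 64, 64, 67, 73, 82, 86, 88]
-0.008 -0.062 [25, 25, 24, 22, 20, 18, 15, 14, 14, 15, 15, 20, 32, 52, 68, 78, 82, 82, 83, 83, 83, 84, 83, 83, 84, 84]
-0.008 0.158 [84, 84, 83, 83, 84, 84, 83, 83, 83, 83, 83, 83, 80, 74, 59, 47, 39, 47, 54, 61, 63, 65, 66, 72, 79, 86, 88, 88]
0.02 -0.062 [25, 25, 24, 22, 20, 18, 23, 33, 51, 63, 70, 71, 72, 72, 73, 72, 72, 71, 67, 65, 67, 74, 79, 82, 83, 83]
0.02 0.158 [81, 80, 80, 80, 80, 80, 81, 81, 81, 80, 80, 80, 78, 73, 58, 46, 40, 46, 55, 60, 63, 64, 66, 70, 77, 83, 86, 87]
```

>>> servo_tool([
  [0,4.4,9.3,-5,4.8],
  [0,4.4,9.3,-10,4.8],
  [0,4.4,9.3,-13,4.8],
  [0,4.4,9.3,-15,4.8],
  [0,4.4,9.3,-18,4.8],
  [0,4.4,9.3,-20.5,4.8],
  [0,4.4,9.3,-21.9,4.8],
  [0,4.4,9.3,-21.9,4.8],
  [0.3,4.4,9.3,-21.9,4.8],
  [0.6,4.4,9.3,-21.9,4.8],
  [0.6,4.4,9.3,-21.9,4.8],
  [0.6,4.4,9.3,-21.9,4.8],
  [0.6,4.4,9.3,-21.9,4.8],
], squeeze=25)

```text
time_s: 4.82
ee_pos: [0.5542, -0.363, 0.2158]
eef_rot: [3.141, 0.0, 1.662]
force: [-0.3, -0.3, 1.9]
grip_width: 0.0535
grip_force: 25.0
```

Run:
```python
from h import *
w2=load('w2')
cv2.imwrite('pics/coil.png',cv2.resize(w2['image'][20:90,220:300,::-1],None,fx=7,fy=7,interpolation=cv2.INTER_CUBIC))
o=ctrl.get_obs();print(o['qpos'].round(2),o['grip_width'],o['ee_pos'],o['eef_rot'])
```

```text
[-0.64  0.74  1.32  0.    1.08 -0.73] 0.053508503527822694 [ 0.55416645 -0.36298813  0.21578624] [3.14148888e+00 8.65139142e-05 1.66170378e+00]
```

View pics/coil.png

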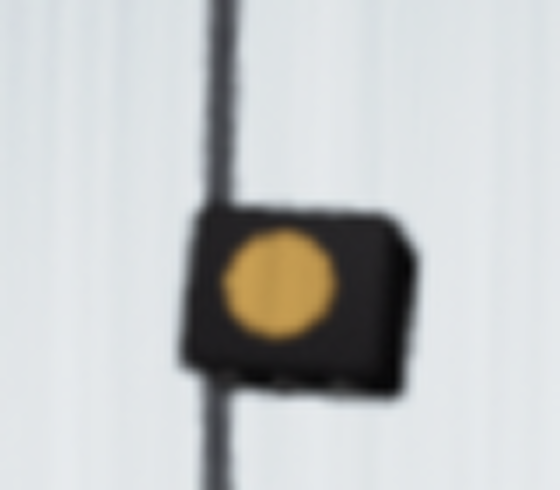

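Run:
```python
from h import *
w2=load('w2'); W=lambda u,v,z=.05: wonz(w2,220+u/7,20+v/7,z)
for a,b in(((215,210),(375,216)),((200,225),(186,350)),((205,382),(395,393))):
    d=W(*b)-W(*a); print(np.degrees(np.arctan2(d[1],d[0])))
for p,z in(((203,210),.05),((387,215),.05),((185,368),.015),((400,398),.015),((415,240),.015)):print(W(*p,z))
```

```text
-5.046127661455763
-95.65388448189613
-5.581374915672153
[ 0.43050131 -0.29347474  0.05      ]
[ 0.46184605 -0.29590655  0.05      ]
[ 0.41991437 -0.31638368  0.015     ]
[ 0.46003656 -0.32368125  0.015     ]
[ 0.46252884 -0.29369451  0.015     ]
```

>>> servo_tool([
  [0.6,0,0,3,0],
  [0.6,0,0,8,0],
  [0.6,0,0,13,0],
  [0.6,1,5,14,-5],
  [0.6,2.2,10,14,-10],
  [0.6,3.4,16,14,-14.6],
  [0.6,4.6,22,14,-14.6],
  [0.6,5.8,28,14,-14.6],
  [0.6,6.6,32.2,14,-14.6],
  [0.6,6.6,32.2,14,-14.6],
  [0.6,6.6,32.2,9,-14.6],
  [0.6,6.6,32.2,4,-14.6],
  [0.6,6.6,32.2,2,-14.6],
  [0.6,6.6,32.2,1.2,-14.6],
  [0.6,6.6,32.2,0.9,-14.6],
  [0.6,6.6,32.2,0.9,-14.6],
])

```text
time_s: 6.82
ee_pos: [0.6204, -0.0411, 0.2259]
eef_rot: [3.14, -0.0, 1.407]
force: [0.0, 0.9, -3.6]
grip_width: 0.0537
grip_force: 25.0
```

>>> servo_tool([
  [0.6,0,0,-0.2,0],
  [0.6,0,0,-0.35,0],
  [0.6,0,0,-0.35,0],
  [0.4,0,0,-0.35,0],
  [0.2,0,0,-0.35,0],
  [0,0,0,-0.35,0],
  [0,0,0,0,0],
  [0,0,0,4,0],
  [0,0,0,9,0],
  [0,0,0,15,0],
  [0,-4,-7,19,1],
  [0,-8,-13,19,4],
  [0,-12,-19,19,4],
  [0,-14,-25,19,4],
  [0,-14,-25,19,4],
  [0,-14,-25,19,4],
  [0,-14,-25,19,4],
])

```text
time_s: 8.95
ee_pos: [0.4803, -0.2906, 0.4148]
eef_rot: [3.141, -0.0, 1.477]
force: [-0.7, 0.6, -0.6]
grip_width: 0.0942
grip_force: 0.0
```

Run:
```python
from h import *
c=wsnap('w3'); print(c['ee'],c['rot'],wproj(c,[.6204,-.0394,.063]),wproj(c,[.444,-.307,.055]))
```

```text
[ 0.48027348 -0.29064036  0.41476575] [ 3.14142508e+00 -9.71036393e-05  1.47651257e+00] [418.17235766 -32.58150691] [286.008612   204.49611762]
```

View pics/w3.png

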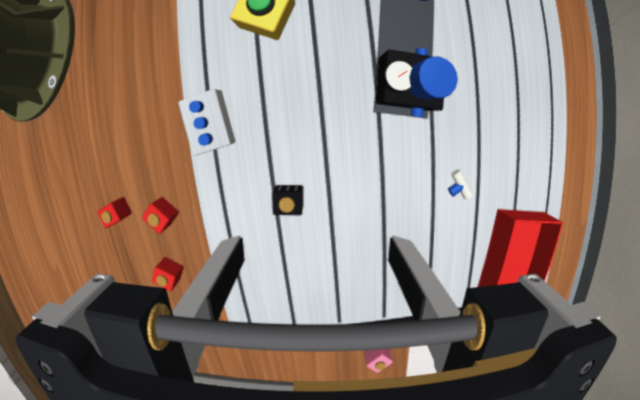

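The wrist view shows the black coil at (287,200), within a few pixels of the prediction; the red ones are well to the left and the pink one is at (380,363). Valve check from the top camera is next.

Run:
```python
from h import *
c=load('w3'); hsv=cv2.cvtColor(c['image'],cv2.COLOR_RGB2HSV)
m=cv2.inRange(hsv,(12,100,80),(22,255,255)); m[:185]=0;m[225:]=0;m[:,:270]=0;m[:,310:]=0
M=cv2.moments(m); u,v=M['m10']/M['m00'],M['m01']/M['m00']; print(u,v,wonz(c,u,v,.055))
t=snap('top','top1'); print(proj(t,[.6204,-.0394,.063]))
u,v=proj(t,[.6204,-.0394,.063]).astype(int)
cv2.imwrite('pics/v1.png',cv2.resize(t['image'][v-40:v+40,u-75:u+75,::-1],None,fx=5,fy=5,interpolation=cv2.INTER_CUBIC)); print(u,v)
```

```text
286.1690821256039 204.46376811594203 [ 0.44418966 -0.30697895  0.055     ]
[291.5533544  133.60190843]
291 133
```

View pics/v1.png

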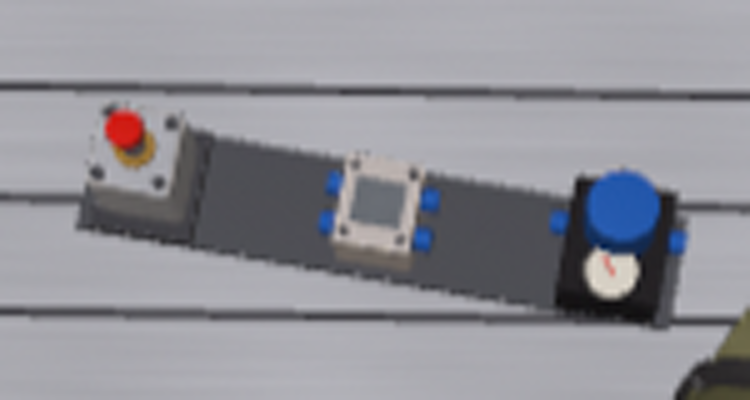

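The valve top is at crop (379,202), i.e. top pixel (291.8,133.4), as intended and square on the strip. Now I pick the coil.

>>> servo_tool([
  [0,-3.6,-1.6,-5,0],
  [0,-3.6,-1.6,-10,0],
  [0,-3.6,-1.6,-13,0],
  [0,-3.6,-1.6,-15,0],
  [0,-3.6,-1.6,-18,0],
  [0,-3.6,-1.6,-19.6,0],
  [0,-3.6,-1.6,-19.9,0],
  [0,-3.6,-1.6,-19.9,0],
  [0.3,-3.6,-1.6,-19.9,0],
  [0.6,-3.6,-1.6,-19.9,0],
  [0.8,-3.6,-1.6,-19.9,0],
  [0.8,-3.6,-1.6,-19.9,0],
  [0.8,-3.6,-1.6,-19.9,0],
  [0.8,-3.6,-1.6,-19.9,0],
], squeeze=15)

```text
time_s: 10.8
ee_pos: [0.4441, -0.307, 0.2156]
eef_rot: [-3.142, 0.0, 1.477]
force: [0.1, -0.2, 0.3]
grip_width: 0.0374
grip_force: 0.0
```

>>> servo_tool([
  [0.8,0,0,0,0],
  [0.8,0,0,0,0],
  [0.8,0,0,0,0],
])

```text
time_s: 11.18
ee_pos: [0.4441, -0.307, 0.2156]
eef_rot: [-3.142, -0.0, 1.477]
force: [0.7, 0.1, 0.3]
grip_width: 0.0358
grip_force: 15.0
```

>>> servo_tool([
  [0.8,0,0,3,0],
  [0.8,0,0,8,0],
  [0.8,0,0,13,0],
  [0.8,3,4.6,15,-3.9],
  [0.8,6,9.2,15,-3.9],
  [0.8,9,13.8,15,-3.9],
  [0.8,12,18.4,15,-3.9],
  [0.8,15,23,15,-3.9],
  [0.8,17.6,26.8,15,-3.9],
  [0.8,17.6,26.8,14,-3.9],
  [0.8,17.6,26.8,10,-3.9],
  [0.8,17.6,26.8,7.5,-3.9],
  [0.8,17.6,26.8,6,-3.9],
  [0.8,17.6,26.8,5.5,-3.9],
  [0.8,17.6,26.8,5.5,-3.9],
])

```text
time_s: 13.05
ee_pos: [0.6202, -0.0392, 0.2711]
eef_rot: [3.141, 0.0, 1.408]
force: [0.8, -1.2, -1.2]
grip_width: 0.036
grip_force: 15.0
```

>>> servo_tool([
  [0.8,0,0,-0.25,0],
  [0.8,0,0,-0.4,0],
  [0.8,0,0,-0.4,0],
])

```text
time_s: 13.42
ee_pos: [0.6201, -0.039, 0.2668]
eef_rot: [3.141, -0.0, 1.409]
force: [-0.4, 0.1, -1.3]
grip_width: 0.036
grip_force: 15.0
```

>>> servo_tool([
  [0.7,0,0,-0.4,0],
  [0.5,0,0,-0.4,0],
  [0.3,0,0,-0.4,0],
  [0.3,0,0,-0.4,0],
  [0.2,0,0,0,0],
  [0,0,0,4,0],
  [0,0,0,9,0],
  [0,0,0,14,0],
  [0,-4,-1,14,10],
  [0,-9,-2,14,20],
  [0,-14,-3,14,30],
  [0,-18,-3.5,14,40],
  [0,-18,-3.5,14,50],
  [0,-18,-3.5,14,60],
  [0,-18,-3.5,14,71.3],
  [0,-18,-3.5,14,71.3],
  [0,-18,-3.5,14,71.3],
])

```text
time_s: 15.55
ee_pos: [0.4401, -0.074, 0.4068]
eef_rot: [3.142, 0.0, 2.649]
force: [-0.2, 0.4, 0.5]
grip_width: 0.0941
grip_force: 0.0
```

Run:
```python
from h import *
c=wsnap('w4'); print(c['ee'],np.degrees(c['rot']),'nut px pred',wproj(c,[.6204,-.0394,.106]))
t=snap('top','top2');print(proj(t,[.6204,-.0394,.106]))
hsv=cv2.cvtColor(c['image'],cv2.COLOR_RGB2HSV)
for nm,I,lo,hi,z in(('nut w',c,(12,100,80),(22,255,255),.106),('green w',c,(50,120,50),(75,255,255),.069),('nut t',t,(12,100,80),(22,255,255),.106),('green t',t,(50,120,50),(75,255,255),.069)):
    k,l,st,ce=cv2.connectedComponentsWithStats(cv2.inRange(cv2.cvtColor(I['image'],cv2.COLOR_RGB2HSV),lo,hi))
    for i in range(1,k):
        if 15<st[i,4]<600:
            p=(wonz if nm[-1]=='w' else onz)(I,*ce[i],z)
            if 0.38<p[0]<.68 and -.2<p[1]<.15: print(nm,ce[i],st[i,4],p)
```

```text
[ 0.44011675 -0.07399732  0.40679371] [1.79997210e+02 1.35044353e-02 1.51774796e+02] nut px pred [415.13571467 319.38033961]
[290.73800943 129.3121966 ]
nut w [309.73333333 162.33333333] 30 [ 0.4023488 -0.0612545  0.106    ]
nut w [508.375      271.13541667] 96 [0.62467477 0.08939307 0.106     ]
nut w [469.03797468 309.46835443] 79 [0.64787848 0.02623051 0.106     ]
nut w [410.72727273 317.81818182] 33 [ 0.61497478 -0.04329343  0.106     ]
green w [316.39787234 191.72765957] 470 [ 0.43829296 -0.07353003  0.069     ]
nut t [243.3  123.25] 20 [0.63611581 0.09402569 0.106     ]
nut t [290.38888889 129.13888889] 36 [ 0.62088787 -0.03841152  0.106     ]
```

View pics/w4.png

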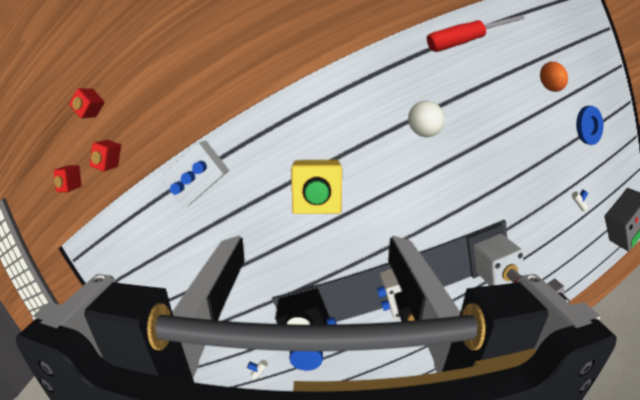

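The coil nut in the top view sits where predicted (290.4,129.1), and the button is square between the fingers at wrist (316,192). I grip it along its 62° axis.

>>> servo_tool([
  [0,-0.1,0,-5,0],
  [0,-0.1,0,-10,0],
  [0,-0.1,0,-14,0],
  [0,-0.1,0,-17,0],
  [0,-0.1,0,-18.7,0],
  [0,-0.1,0,-19,0],
  [0,-0.1,0,-19,0],
  [0.3,-0.1,0,-19,0],
  [0.6,-0.1,0,-19,0],
  [0.6,-0.1,0,-19,0],
  [0.6,-0.1,0,-19,0],
  [0.6,-0.1,0,-19,0],
], squeeze=15)

```text
time_s: 17.15
ee_pos: [0.4392, -0.074, 0.2168]
eef_rot: [3.141, 0.0, 2.653]
force: [0.0, 0.4, 2.7]
grip_width: 0.056
grip_force: 15.0
```

>>> servo_tool([
  [0.6,0,0,2,0],
  [0.6,0,0,5,0],
  [0.6,2,-3,5,9],
  [0.6,4.5,-6,5,18.7],
  [0.6,6.7,-8.9,5,18.7],
  [0.6,6.7,-8.9,5,18.7],
  [0.6,6.7,-8.9,3,18.7],
  [0.6,6.7,-8.9,1.2,18.7],
  [0.6,6.7,-8.9,0.4,18.7],
  [0.6,6.7,-8.9,0.2,18.7],
  [0.6,6.7,-8.9,0.2,18.7],
])

```text
time_s: 18.52
ee_pos: [0.5062, -0.163, 0.219]
eef_rot: [-3.141, 0.0, 2.979]
force: [-1.2, -0.0, -1.7]
grip_width: 0.0559
grip_force: 15.0
```

>>> servo_tool([
  [0.6,0,0,-0.2,0],
  [0.4,0,0,-0.2,0],
  [0.2,0,0,-0.2,0],
  [0,0,0,-0.2,0],
  [0,0,0,0,0],
  [0,0,0,4,0],
  [0,0,0,10,0],
  [0,0,0,16,0],
  [0,-1.2,6,19,-5],
  [0,-2.4,12,19,-10],
  [0,-3.6,18,19,-15],
  [0,-4.8,24,19,-20.7],
  [0,-5,30,19,-20.7],
  [0,-5,36,19,-20.7],
  [0,-5,42,19,-20.7],
  [0,-5,46,19,-20.7],
  [0,-5,46,19,-20.7],
  [0,-5,46,19,-20.7],
  [0,-5,46,19,-20.7],
])

```text
time_s: 20.9
ee_pos: [0.4563, 0.296, 0.4089]
eef_rot: [3.141, 0.0, 2.617]
force: [-0.2, -0.4, -0.1]
grip_width: 0.0938
grip_force: 0.0
```

Run:
```python
from h import *
c=wsnap('w5'); print(c['ee'],np.degrees(c['rot']))
t=snap('top','top3')
for nm,I,lo,hi,z in(('ball w',c,(3,150,100),(14,255,255),.034),('cup w',c,(102,150,80),(118,255,255),.026),('ball t',t,(5,170,120),(14,255,255),.034),('green t',t,(50,120,50),(75,255,255),.069)):
    k,l,st,ce=cv2.connectedComponentsWithStats(cv2.inRange(cv2.cvtColor(I['image'],cv2.COLOR_RGB2HSV),lo,hi))
    for i in range(1,k):
        if 40<st[i,4]<3000:
            p=(wonz if nm[-1]=='w' else onz)(I,*ce[i],z)
            if 0.38<p[0]<.68 and -.25<p[1]<.45: print(nm,ce[i],st[i],p)
u,v=proj(c:=t,[.52,-.14,.05]).astype(int)
A=cv2.resize(t['image'][v-40:v+35,u-60:u+40,::-1],None,fx=5,fy=5,interpolation=cv2.INTER_CUBIC)
B=load('w5')['image'][:,:,::-1]; H=400; A=cv2.resize(A,(350,400)) if 0 else A
cv2.imwrite('pics/m1.png',A); cv2.imwrite('pics/w5s.png',B); print(u-60,v-40)
```

```text
[0.45632843 0.29599905 0.40887157] [1.79991377e+02 1.06058607e-02 1.49930488e+02]
ball w [312.56184486 183.64570231] [296 167  35  35 954] [0.45215569 0.29281507 0.034     ]
cup w [396.80915033 220.40653595] [ 374  200   47   44 1530] [0.54853241 0.36080377 0.026     ]
cup w [394.53846154 297.20512821] [390 292  10  12  78] [0.65467949 0.30995198 0.026     ]
cup w [202.68181818 361.84090909] [199 359   8   7  44] [ 0.62580001 -0.02843974  0.026     ]
cup w [209.92682927 371.43902439] [207 369   7   6  41] [ 0.65063475 -0.03295656  0.026     ]
ball t [176.34745763 190.99152542] [170 184  12  14 118] [0.45230392 0.2931421  0.034     ]
green t [333.98461538 172.55384615] [330 168   9  10  65] [ 0.50596286 -0.16292593  0.069     ]
265 128
```

View pics/w5s.png

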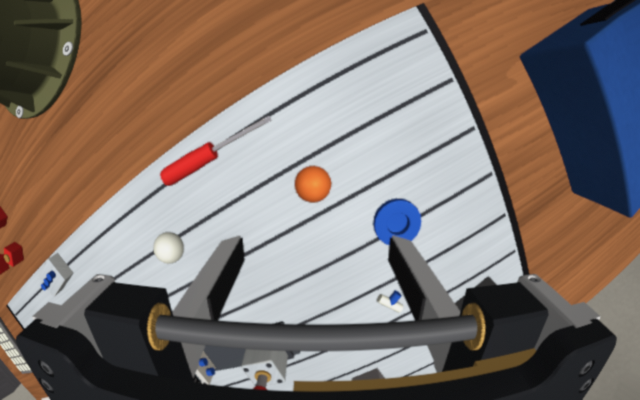

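View pics/m1.png

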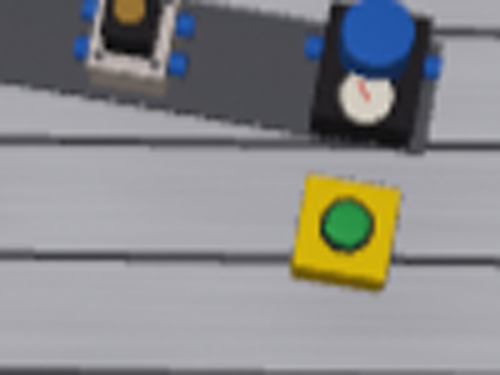

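The button stands square in front of the supply, at crop (347,225), measured (0.506,-0.163). The ball is at wrist (313,184). The cup at (397,222) is partly behind a finger, so I hover over it for a clean view.

>>> servo_tool([
  [0,4.8,3.2,0,0],
  [0,9.6,6.5,0,0],
  [0,9.6,6.5,0,0],
  [0,9.6,6.5,0,0],
  [0,9.6,6.5,0,0],
])

```text
time_s: 21.62
ee_pos: [0.5514, 0.3613, 0.4098]
eef_rot: [3.141, 0.001, 2.618]
force: [-0.6, 0.4, 0.8]
grip_width: 0.0941
grip_force: 0.0
```

Run:
```python
from h import *
c=wsnap('w6'); print(c['ee'],np.degrees(c['rot']))
m=cv2.inRange(cv2.cvtColor(c['image'],cv2.COLOR_RGB2HSV),(100,120,60),(120,255,255)); m[260:]=0;m[:,430:]=0;m[:,200:]=m[:,200:]
k,l,st,ce=cv2.connectedComponentsWithStats(m); i=1+np.argmax(st[1:,4]); print(st[i])
cn=max(cv2.findContours((l==i).astype(np.uint8),0,1)[0],key=len)[:,0]
for z in(.026,.012):
    Q=np.array([wonz(c,*p,z)[:2] for p in cn],np.float32); print(z,cv2.fitEllipse(Q*1000),cv2.minEnclosingCircle(Q*1000))
x,y,w,h=st[i,:4]; cv2.imwrite('pics/cup.png',cv2.resize(c['image'][y-8:y+h+8,x-8:x+w+8,::-1],None,fx=7,fy=7,interpolation=cv2.INTER_CUBIC)); print(x-8,y-8)
g=cv2.cvtColor(c['image'],cv2.COLOR_RGB2GRAY).astype(np.float32); ctr=wproj(c,[.5535,.3600,.026]); print(ctr)
```

```text
[0.5514488  0.36130892 0.40980716] [1.79941057e+02 3.66520638e-02 1.49987835e+02]
[ 292  159   51   51 2033]
0.026 ((553.1477661132812, 360.8868103027344), (60.78475570678711, 61.824371337890625), 40.368995666503906) ((553.2552490234375, 360.37847900390625), 31.96730613708496)
0.012 ((556.0430908203125, 359.28338623046875), (63.12290573120117, 64.2025375366211), 40.36898422241211) ((556.1547241210938, 358.7554931640625), 33.196990966796875)
284 151
[316.29108674 185.41798222]
```

View pics/cup.png

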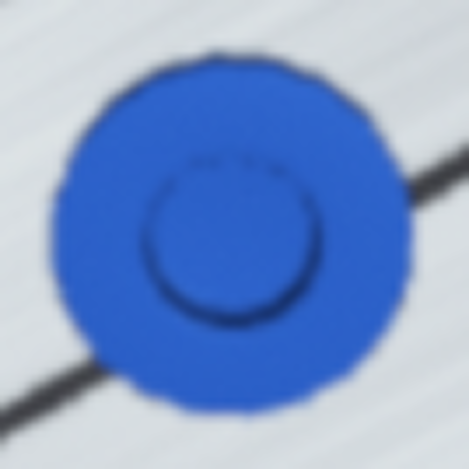

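The dimple centre is at wrist (317,185.3), which puts the cup at (0.5535,0.360). Now the ball.

>>> servo_tool([
  [0,-5,-3.4,0,0],
  [0,-9.9,-6.8,0,0],
  [0,-9.9,-6.8,-4,0],
  [0,-9.9,-6.8,-9,0],
  [0,-9.9,-6.8,-13,0],
  [0,-9.9,-6.8,-16,0],
  [0,-9.9,-6.8,-18.2,0],
  [0,-9.9,-6.8,-18.7,0],
  [0,-9.9,-6.8,-18.7,0],
  [0.2,-9.9,-6.8,-18.7,0],
  [0.4,-9.9,-6.8,-18.7,0],
  [0.5,-9.9,-6.8,-18.7,0],
  [0.6,-9.9,-6.8,-18.7,0],
  [0.7,-9.9,-6.8,-18.7,0],
  [0.7,-9.9,-6.8,-18.7,0],
  [0.7,-9.9,-6.8,-18.7,0],
], squeeze=8)

```text
time_s: 23.68
ee_pos: [0.4531, 0.294, 0.2216]
eef_rot: [-3.142, -0.0, 2.618]
force: [-0.1, 0.1, 0.4]
grip_width: 0.0429
grip_force: 8.0
```

>>> servo_tool([
  [0.7,0,0,2,0],
  [0.7,0,0,6,0],
  [0.7,4,2.6,8,0],
  [0.7,8,5.2,8,0],
  [0.7,10,6.6,8,0],
  [0.7,10,6.6,6,0],
  [0.7,10,6.6,3.5,0],
  [0.7,10,6.6,2,0],
  [0.7,10,6.6,1.2,0],
  [0.7,10,6.6,1.0,0],
  [0.7,10,6.6,1.0,0],
])

```text
time_s: 25.05
ee_pos: [0.5532, 0.36, 0.2322]
eef_rot: [3.141, 0.0, 2.618]
force: [-0.0, -0.0, -0.1]
grip_width: 0.0432
grip_force: 8.0
```

>>> servo_tool([
  [0.7,0,0,-0.2,0],
  [0.7,0,0,-0.2,0],
  [0.5,0,0,-0.2,0],
  [0.4,0,0,-0.2,0],
  [0.3,0,0,-0.2,0],
  [0.1,0,0,-0.2,0],
  [0,0,0,-0.2,0],
  [0,0,0,-0.2,0],
  [0,0,0,2,0],
  [0,0,0,6,0],
  [0,0,0,12,0],
  [0,0,0,18,0],
  [0,-6,0,18,0],
  [0,-12,0,18,0],
  [0,-15,0,18,0],
  [0,-15,0,18,0],
])

```text
time_s: 27.05
ee_pos: [0.4017, 0.3602, 0.4124]
eef_rot: [3.141, 0.0, 2.62]
force: [0.4, -0.4, 0.3]
grip_width: 0.0939
grip_force: 0.0
```

Run:
```python
from h import *
o=ctrl.get_obs(); print(o['time_s'],o['ee_pos'],o['grip_width'])
t=snap('top','top4'); s=snap('scene','scene4')
print('expect',proj(t,[.5535,.36,.042]),proj(s,[.5535,.36,.042]))
for n,I in(('t',t),('s',s)):
    k,l,st,ce=cv2.connectedComponentsWithStats(cv2.inRange(cv2.cvtColor(I['image'],cv2.COLOR_RGB2HSV),(5,170,120),(14,255,255)))
    print(n,[(ce[i].round(1),st[i,4]) for i in range(1,k) if 60<st[i,4]<600])
A=cv2.resize(t['image'][100:240,120:420,::-1],(800,373),interpolation=cv2.INTER_CUBIC)
cv2.imwrite('pics/fin.png',A)
```

```text
27.05 [0.40171138 0.36017892 0.41241209] 0.09386319279386335
expect [154.57163746 156.00948925] [471.88808724 174.44517876]
t [(array([153.1, 155.1]), np.int32(136))]
s [(array([473.2, 172.9]), np.int32(115))]
```

View pics/fin.png

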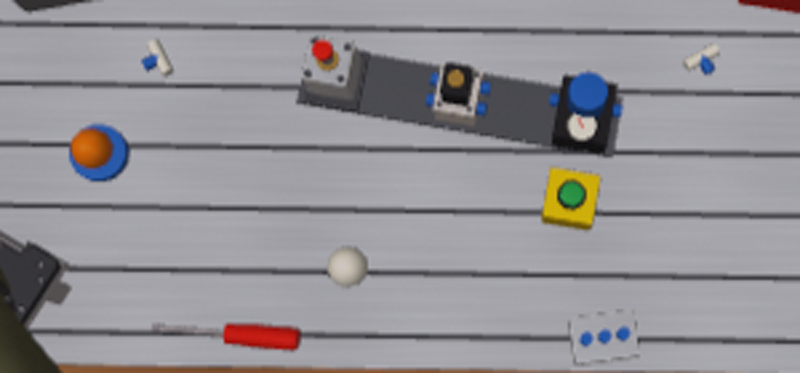

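The final view shows everything placed: the ball in the cup at (92,148), valve with coil at (457,90), and the button in front of the supply at (571,195). The white ball is unmoved. The ball's pixel offset from prediction matches the mask bias seen earlier.

```bash
python3 -c "
from station import ctrl
print(ctrl.hand_in())"
```

```text
the job is handed in; nothing more can be done
None
```

The layout is finished and handed in at about 27 s, in the order asked: the valve is mid-strip with the coil upright on it, the button box is about 3 cm in front of the supply, the orange ball is in the cup, and the white ball was left alone.

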